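# Lock a mould insert with a gib-headed taper key

## Robot

A 6-joint arm with a two-finger parallel gripper is mounted at the origin on the work surface. World frame = base frame: x ahead of the robot, y to its left, z up, the work surface at z = 0. Lengths are in mm, angles in rad, forces in N, time in s.
With the tool pointing down it reaches from about 350 to 850 mm from the base axis. Payload 8.1 kg.
Tool frame: the origin (TCP) lies at the very end of the fingers, on their centre line; the grasp point (between the pads) lies r.grip_point_offset behind it (r.grip_point_offset is the distance from the TCP to the grasp point, in mm); z points along the fingers, y is the direction in which the jaws open and shut (so a half turn about z gives the same grasp; the last joint's range is limited). The gripper opens to 85 mm and grips with 20 to 120 N. Pads are 22 mm wide; open, the fingers measure 114 mm over their backs; the gripper's body (76 mm by 85 mm) begins 54 mm behind the grasp point. The pads swing forward as they close: fully open they stand 13 mm farther back than shut.
Start: joints at [-1.387, 0.13, 1.488, -0, 1.523, -0.085], TCP at [159.365, -578.453, 231.292] pointing down, gripper open.
Joint ranges: [-2.96, 2.96], [-0.89, 2.26], [0.02, 2.5], [-1.34, 4.48], [0, 2.73], [-2.66, 2.66]. Speed limits (rad/s): [2.39, 2.39, 2.79, 3.14, 3.14, 3.14].

## Interface

Orientations are given as a unit quaternion [w, x, y, z].
In Python, from bench import r gives the robot as it stands.
- The arm moves only by the tool drive_tool, never from a script. Its argument "deltas" is a list of rows, each a list of 7 numbers: the opening, from -1 (shut) to 1 (fully open), then the shift along the world's x, y, z scaled (see below), then the turn, a rotation vector about the world's x, y, z scaled (see below). A call has 1 to 20 rows; each row shifts and turns the commanded pose from where the row before left it; what a row does not reach is not made up. The controller multiplies each number of a shift by 0.04 m and each number of a turn by 360 degrees. A row lasts 1/8 s, in which the tool goes at most 62.5 mm and 10.7 degrees, less where a joint would pass 70% of its speed; a pose out of reach is approached as far as the arm can. A call with a number of a shift or a turn outside -1 to 1 is refused whole. A call with a gripper value outside its range is refused whole. The fingers move at their own pace and stop on an object; "squeeze" is the grip in N (left out, the last holds). Time passes only in rows, so rows that do not move let the fingers close. It gives the time, the measured TCP pose, the force and the opening at its end, in the units of the state.
- r.sense(): the state, without advancing time (a new reading comes with each control period).
- r.read_camera(name): name is "scene" or "side" or "wrist"; returns a dict with "image" (420x560x3 uint8, red, green, blue), "fx", "fy", "cx", "cy" (pixels), "R" (3x3) and "t" (3): a world point X has camera coordinates R X + t. Camera axes: x right, y down, z forward; pixel columns grow to the right and rows downward; lengths in mm; the calibration is good to about 2 mm. A picture is of the moment at which its call begins. There is no depth.
- r.hand_in(): hands the job in, once; it reports no verdict.
The state is a dict: "clock": time; "qpos": joint angles; "dq": joint speeds; "effort": joint torques, N m; "tool_pos": TCP position; "eef_rot": TCP orientation; "wrist_force": force on the tool from outside, world axes, zero at the start; "ft_torque": the same for the moment, N m; "opening": finger opening in mm.
Only numpy, scipy, OpenCV 4.12 (cv2) and the standard library are available. Lean on these libraries where they do the work, as an engineer would, in place of code of your own. Each camera call takes 0.05 s, during which the arm holds its last target. There are 200 camera calls.

## Task

Lock the loose aluminium insert in the mould plate: pick up the gib-headed taper key from the bench, lay it flat on the plate and slide it thin end first into the gap between the insert and the slanted strip, then push or tap on its head until it is really tight and stays tight, clamping the insert against the opposite wall, and let go. A firm thumb push of about 12 N on the head sets it; do not drive it so hard that it bruises the insert (stay under 20 N), and leave the other things on the bench alone.

Things in the scene. Friction and masses are not known exactly. Their poses are not given: they have to be found in the camera images.
- mould: Dark steel mould plate, bolted down: slab 250 x 190 x 30 mm high, x -150 to +100, y -95 to +95 mm; origin on the bench. Its top, z = 30 mm, is the floor for insert and key. +x is the direction in which the key is driven. On top, 30 mm high: abutment wall, face y = +55 (x -45 to 100); rear wall, face x = +50. A 20 mm high front lip at x -53 to -41, y 37 to 55. The insert lies between these.
- insert: Loose aluminium block 80 (x) x 60 (y) x 36 mm high, about 0.45 kg, round mark on top; origin under its centre, axes nearly the mould's. It starts 0.5 to 2.5 mm off the abutment wall and slides with a few newtons (the steel is oiled). Against the wall its origin is at y = +25 and its face to the key at y = -5 mm in the mould's frame; its front end is at x about -35 mm.
- key: Loose steel gib-headed taper key, about 0.32 kg, flat on the bench, 109 mm long. +x: head to thin end; origin on the underside at the head's front face, in the plane of the straight side. Body x 0 to 80, 20 mm high; straight side y = 0 (goes against the insert); other side slants 1 in 8 from 21 mm thick at the head to 11 mm; then a thin nose, y -2 to -9, to x = 87. Self-locking: stays where left.
- key_head (a point): Centre of the key's head, at (-11, -10.5, 16) mm in the key's frame. The head is a block 22 (x) x 34 (y) x 32 mm high, x -22 to 0: grip it across its 34 mm from above, or push on its back face.
- key_tip (a point): Thin end of the key's body, at (80, -5.5, 10) mm in the key's frame. When tight, key axes are parallel to the mould's and this point is 4 to 36 mm in +x from the mould's origin, depending on the strip's shim: poses do not tell, feel does. Resistance is weak (1 to 6 N) while the key shifts the insert to the wall, then rises steeply (some 10 N per mm of key travel or more).
- spacer: Bystander: plain steel bar 100 x 18 x 20 mm high without a head or taper; origin under its centre. Leave alone.
- bush: Bystander: steel guide bush standing on end, 42 mm outside diameter, 40 mm high; origin under its centre. Leave alone.
- hammer: Bystander: hammer lying on the bench, 260 mm long, along its x axis, origin near its middle. Leave alone.
- eyenut: Bystander: lifting eye on a 40 x 40 mm foot, 50 mm high; origin under its centre. Leave alone.
- mouth (a point): Point on the plate's floor at the mouth of the gap, at (-45, -13, 30) mm in the mould's frame. Right of the gap (-y) stands the fixed slanted steel strip, 83 x 24 x 28 mm high; its face slants 1 in 8, so the gap (6 to 21 mm wide) narrows to +x: on average y = -16 - 0.125 * (20 - x) mm, x -36 to 47. The strip is shimmed up to 2 mm either way in y from job to job.

How it is judged (in metres and radians):
On the way, in this order (a step that is already met when the one before it is completed fails the run):
1. the key is lifted off the bench (height (world z) of key above 0.034 m), for 0.1 s.
2. the key lies on the plate with its thin end in the gap between insert and strip (x of key_tip in the frame of mould above -0.025 m and y of key_tip in the frame of mould between -0.021 and -0.004 m and z of key in the frame of mould below 0.034 m), for 0.1 s.
At the end, for the whole second after the job is handed in: Key flat on the plate (3 mm, 0.06 rad), its end at least 30 mm past the insert's front edge, at rest, and after release still pressing over 12 N on the insert; insert against the abutment wall (1.5 mm) and flat on the floor (3 mm) (contact force between key and insert above 12 N and x of key_tip in the frame of mould above -0.005 m and z of each of key, insert in the frame of mould below 0.033 m and angle between key's own z axis and vertical below 0.06 rad and angle between the x axis of key and the x axis of mould, either way round below 0.06 rad and y of insert in the frame of mould above 0.0235 m and linear speed of key below 0.01 m/s); the robot touches nothing.
It fails at once if the key is driven so hard that it presses on the insert with more than 55 N (contact force between key and insert above 55 N).
It fails at once if the spacer bar is disturbed (moved over 20 mm) (distance of spacer from where it was at the start of the episode above 0.02 m).
It fails at once if the bush is disturbed (moved over 20 mm) (distance of bush from where it was at the start of the episode above 0.02 m).
It fails at once if the hammer is disturbed (moved over 20 mm) (distance of hammer from where it was at the start of the episode above 0.02 m).
It fails at once if the lifting eye is disturbed (moved over 20 mm) (distance of eyenut from where it was at the start of the episode above 0.02 m).
It also fails if it takes over 58 s, if anything falls off the work surface, if the arm or the gripper's body presses on something with over 40 N, if the wrist force passes 120 N, or if a joint passes its speed limit or range.

## Working session

There is one attempt and no reset: what is moved stays moved. The work goes in short steps, Python scripts to look and compute and a tool call to move; the robot and the scene stay as the last step left them, time stands still between calls to the robot, and variables do not carry over. Pictures are saved under pics/ and viewed, on a budget of 10 in all, crops included, one or two more only if the job needs it, and the job is handed in when it is done.

Besides the shell and the picture viewer there is one more tool, called after "Request:" as a command line: name --pt "numbers of a row" for each row, then --argument value for the rest. drive_tool: Moves the arm, as the interface text tells. Its arguments: {"type":"object","properties":{"deltas":{"type":"array","items":{"type":"array","items":{"type":"number"}}},"squeeze":{"type":"number"}},"required":["deltas"]}

```bash
mkdir -p pics
python3 - <<'E'
from bench import r
import cv2,numpy as np
s=r.sense();print(s, r.grip_point_offset)
for n in("scene","side"):
    c=r.read_camera(n);cv2.imwrite(f"pics/{n}0.png",cv2.cvtColor(c["image"],cv2.COLOR_RGB2BGR))
    print(n,c["fx"],c["cx"],c["cy"],np.round(c["R"],4).tolist(),np.round(c["t"],1), -np.array(c["R"]).T@c["t"])
E
```

```text
{'clock': 0.0, 'qpos': array([-1.38736973e+00,  1.31158975e-01,  1.48927031e+00, -1.25181885e-05,
        1.52298774e+00, -8.54288116e-02]), 'dq': array([ 0.00055582,  0.00131068,  0.00126779, -0.00125571, -0.00048219,
       -0.00027642]), 'effort': array([-2.27059209e-03, -5.69406939e+01, -5.00555992e+01, -4.34344520e-04,
        1.49579986e-02, -2.98262812e-06]), 'tool_pos': array([ 159.27831502, -577.91139218,  230.25065366]), 'eef_rot': array([-9.10786516e-04,  9.90977741e-01,  1.34023448e-01, -5.09224611e-05]), 'wrist_force': array([ 0.54558399, -1.08509616,  0.12976011]), 'ft_torque': array([-0.00490732, -0.02260228, -0.0325095 ]), 'opening': 85.58055115767358} 18.700000000000003
scene 440.1586291933696 274.6301318724262 205.5652101070944 [[0.8484, 0.5293, -0.0027], [0.2864, -0.4633, -0.8386], [-0.4451, 0.7108, -0.5447]] [-530.9 -113.8 1433.6] [1121.11483629 -790.68638594  683.96245508]
side 395.2732990771325 281.8657656104924 218.7762614216499 [[-0.9283, -0.3714, 0.0196], [-0.2394, 0.5565, -0.7956], [0.2846, -0.7432, -0.6055]] [570.6 162.3 813.1] [337.08049503 725.88351053 610.25979772]
```

View pics/scene0.png

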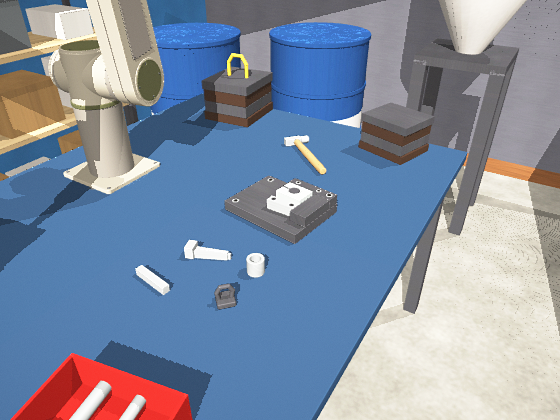

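View pics/side0.png

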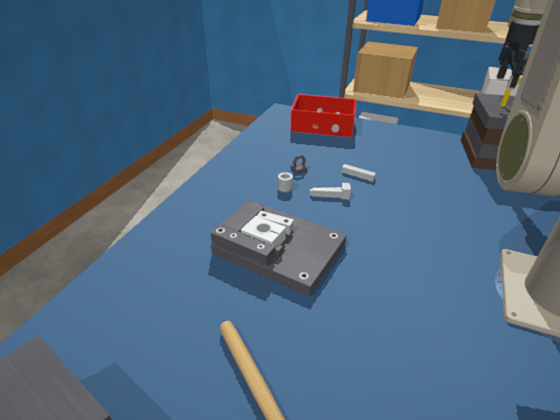

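The scene view shows the key at (185-232, 250) with its head on the left. The mould is at about (280,208), the spacer at (152,280), the bush at (256,265) and the eye at (226,296). The side view agrees: key (310-350,190), mould (280,243). I'll work out rough positions before moving in with the wrist camera.

```bash
cat > h.py <<'E'
import numpy as np,cv2
from bench import r
def ray(c,u,v,z):
    R=np.array(c["R"]);t=np.array(c["t"]);o=-R.T@t
    d=R.T@np.array([(u-c["cx"])/c["fx"],(v-c["cy"])/c["fy"],1.])
    return o+d*(z-o[2])/d[2]
def proj(c,X):
    p=np.array(c["R"])@np.array(X,float)+c["t"]
    return np.array([c["fx"]*p[0]/p[2]+c["cx"],c["fy"]*p[1]/p[2]+c["cy"]])
def save(c,n): cv2.imwrite(n,cv2.cvtColor(c["image"],cv2.COLOR_RGB2BGR))
E
python3 - <<'E'
from h import *
c=r.read_camera("scene");d=r.read_camera("side")
for n,u,v,z in[("head",192,247,32),("tip",230,255,10),("bush",256,256,40),("eye",226,296,10),("spacer",152,278,20),("insertmark",294,190,66),("plL",224,202,30),("plB",294,242,0),("plR",338,208,60),("plT",270,177,40)]:print(n,ray(c,u,v,z).round())
for n,u,v,z in[("head",346,186,32),("tip",311,192,10),("bush",285,177,40),("mark",264,229,66),("plL",213,240,60),("plR",346,238,30),("plB",315,280,30),("plT",250,205,30)]:print(n,ray(d,u,v,z).round())
w=r.read_camera("wrist");save(w,"pics/w0.png")
print(w["fx"],np.round(w["R"],3).tolist(),-np.array(w["R"]).T@w["t"])
E
```

```text
head [ 517. -197.   32.]
tip [ 594. -152.   10.]
bush [ 671. -152.   40.]
eye [ 670. -267.   10.]
spacer [ 503. -316.   20.]
insertmark [620. 110.  66.]
plL [458.   4.  30.]
plB [693. -16.   0.]
plR [756. 100.  60.]
plT [500. 175.  40.]
head [ 503. -190.   32.]
tip [ 591. -156.   10.]
bush [ 668. -155.   40.]
mark [615. 108.  66.]
plL [703. 178.  60.]
plR [448.  23.  30.]
plB [473. 177.  30.]
plT [705.  -8.  30.]
341.06983391691074 [[0.266, -0.964, -0.002], [-0.917, -0.254, 0.309], [-0.298, -0.081, -0.951]] [ 234.55064963 -557.04773269  372.64286915]
```

View pics/w0.png

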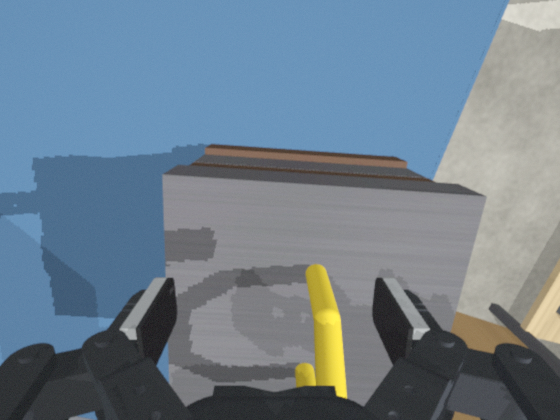

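The wrist view shows the hand over a block with a yellow handle at about (325,300), so I'll go up first. Then I'll move to a spot over the key and mould.

Request:
drive_tool --pt "1 0 0 0.9 0 0 0" --pt "1 0 0 0.9 0 0 0" --pt "1 0.74 0.94 0.5 0 0 0" --pt "1 0.74 0.94 0 0 0 0" --pt "1 0.74 0.94 0 0 0 0" --pt "1 0.74 0.94 0 0 0 0" --pt "1 0.74 0.94 0 0 0 0" --pt "1 0.74 0.94 0 0 0 0" --pt "1 0.74 0.94 0 0 0 0" --pt "1 0.74 0.94 0 0 0 0" --pt "1 0.74 0.94 0 0 0 0" --pt "1 0.74 0.94 0 0 0 0" --pt "1 0.74 0.94 0 0 0 0" --pt "1 0.74 0.94 0 0 0 0" --pt "1 0.74 0.94 0 0 0 0" --pt "1 0.74 0.94 0 0 0 0" --pt "1 0 0 0 0 0 0"

```text
clock: 2.38
tool_pos: [574.8, -49.2, 322.4]
eef_rot: [-0.001, 0.991, 0.136, -0.0]
wrist_force: [-0.2, 0.0, 0.3]
opening: 85.1
```

Run:
```python
from h import *
s=r.sense();print(s["clock"],s["tool_pos"],s["eef_rot"],s["qpos"])
w=r.read_camera("wrist");im=w["image"];save(w,"pics/w1.png")
```

```text
2.375 [574.80615574 -49.21965221 322.42196081] [-5.55508146e-04  9.90722583e-01  1.35898030e-01 -4.24756059e-04] [-1.74791932e-01  4.93524227e-02  1.40974245e+00  8.02736275e-04
  1.68364657e+00  1.12345458e+00]
```

View pics/w1.png

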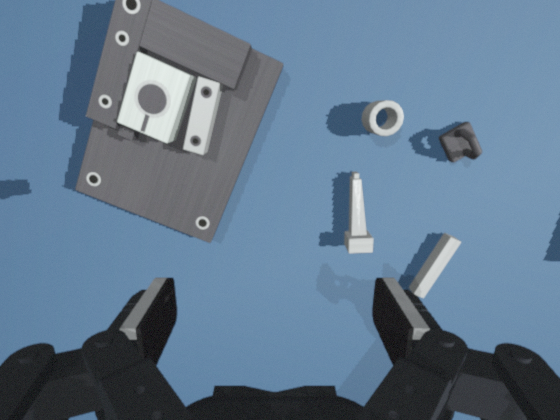

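The wrist view shows the mould with its front corners at (77,187) and (211,242), and the rear right corner at (283,65). The insert is at (120-193, 55-143), the strip at (188-220, 77-152), and the key has its head at (358,243) and nose at (355,175). A magnified crop will give me exact edges.

Run:
```python
import cv2,numpy as np
im=cv2.imread("pics/w1.png")
a=cv2.resize(im[45:165,100:230],None,fx=4,fy=4,interpolation=cv2.INTER_CUBIC) #520x480
b=cv2.resize(im[165:265,335:385],None,fx=5,fy=5,interpolation=cv2.INTER_CUBIC) #250x500
o=np.zeros((500,780,3),np.uint8);o[:480,:520]=a;o[:,525:775]=b
for i in range(0,520,40):cv2.line(o,(i,480),(i,486),(255,255,255),1)
cv2.imwrite("pics/crop1.png",o)
```

```text
(no output)
```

View pics/crop1.png

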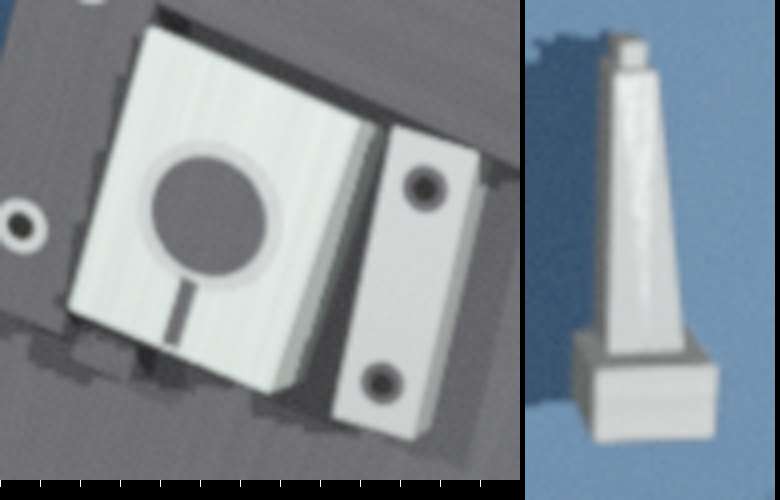

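Magnified, the edges are clear. Insert top corners in the crop are at (148,26), (370,125), (268,393) and (70,308). The strip top is at (390,125), (478,152), (413,440), (332,417). The key body runs from (607,70) and (657,70) to (605,350) and (685,350), and the head top covers (593-718, 365-440).

Run:
```python
from h import *
w=r.read_camera("wrist")
A=lambda x,y,z:ray(w,100+x/4-.4,45+y/4-.4,z)[:2]
B=lambda x,y,z:ray(w,335+(x-525)/5-.4,165+y/5-.4,z)[:2]
P=lambda x,y,z:ray(w,x,y,z)[:2]
ang=lambda a,b:np.arctan2(*(b-a)[::-1])
fr,fl,rr=P(211,242,30),P(77,187,30),P(283,65,30)
print("plate",fr,fl,rr,np.linalg.norm(fl-fr),np.linalg.norm(rr-fr),"yaw",ang(fr,rr),ang(fr,fl)-np.pi/2)
ins=[A(*p,66) for p in((148,26),(370,125),(268,393),(70,308))]
print("ins",np.mean(ins,0),[np.linalg.norm(ins[i]-ins[i-1]).round(1) for i in range(4)],"yaw",ang(ins[3],ins[0]),ang(ins[2],ins[1]))
st=[A(*p,58) for p in((390,125),(478,152),(413,440),(332,417))]
print("strip",[np.linalg.norm(st[i]-st[i-1]).round(1) for i in range(4)])
yaw=(ang(fr,rr)+ang(fr,fl)-np.pi/2+ang(ins[3],ins[0])+ang(ins[2],ins[1]))/4
def Rm(a):return np.array([[np.cos(a),-np.sin(a)],[np.sin(a),np.cos(a)]])
o=fr+Rm(yaw)@[150,95];print("mould yaw",yaw,"origins",o,fl+Rm(yaw)@[150,-95],rr+Rm(yaw)@[-100,95])
for n,q in(("ins",ins),("strip",st)):print(n,[(Rm(yaw).T@(p-o)).round(1).tolist() for p in q])
tl,tr,hl,hr=[B(*p,20) for p in((607,70),(657,70),(605,350),(685,350))]
hd=[B(*p,32) for p in((593,366),(718,366),(713,438),(595,441))]
print("key",tl,tr,hl,hr,np.linalg.norm(tl-hl),np.linalg.norm(hl-hr),np.linalg.norm(tl-tr),"yaw straight",ang(hl,tl),"slant",ang(hr,tr)-np.arctan(.125))
print("head",np.mean(hd,0),[np.linalg.norm(hd[i]-hd[i-1]).round(1) for i in range(4)],"yaw",ang(hd[0],hd[1])+np.pi/2,ang(hd[3],hd[0]))
```

```text
plate [450.47641665   5.90787646] [479.34845268 191.20296003] [692.79092729 -27.53988328] 187.53096399866828 244.6120902536537 yaw -0.13716769628761727 -0.1545735696802819
ins [617.20777441 101.40300795] [np.float64(78.9), np.float64(62.2), np.float64(79.6), np.float64(58.6)] yaw -0.13312335705085665 -0.17884866281193326
strip [np.float64(83.2), np.float64(25.0), np.float64(83.2), np.float64(24.4)]
mould yaw -0.1509283214576723 origins [613.05502215  77.27451456] [613.35942476  74.72953232] [608.21155147  81.41574616]
ins [[39.5, 55.4], [40.7, -6.8], [-38.9, -4.6], [-39.4, 54.0]]
strip [[42.7, -10.0], [46.2, -34.8], [-36.1, -46.4], [-39.6, -22.2]]
key [ 584.75368856 -152.67073714] [ 588.31888385 -165.43626116] [ 509.38156973 -178.8911773 ] [ 515.4004144  -200.42851669] 79.80268027477692 22.362546349089758 13.254026597095669 yaw straight 0.3347847825519984 slant 0.32306901191080684
head [ 502.07279463 -193.26511926] [np.float64(22.4), np.float64(34.1), np.float64(21.5), np.float64(32.6)] yaw 0.27251871388375526 0.36386169048511463
```

Request:
drive_tool --pt "1 -0.454 -0.9 -0.5 0 0 0.0088" --pt "1 -0.454 -0.9 -0.5 0 0 0" --pt "1 -0.454 -0.9 -0.5 0 0 0" --pt "1 -0.454 -0.9 -0.5 0 0 0" --pt "1 0 0 -0.95 0 0 0" --pt "1 0 0 -0.95 0 0 0" --pt "1 0 0 -0.95 0 0 0" --pt "1 0 0 -0.95 0 0 0" --pt "1 0 0 -0.95 0 0 0" --pt "1 0 0 -0.65 0 0 0" --pt "1 0 0 -0.3 0 0 0" --pt "1 0 0 -0.15 0 0 0" --pt "1 0 0 -0.05 0 0 0" --pt "1 0 0 0 0 0 0"

```text
clock: 4.22
tool_pos: [501.8, -196.4, 8.3]
eef_rot: [0.0, 0.987, 0.161, 0.001]
wrist_force: [-1.0, 0.3, 1.2]
opening: 85.5
```

Request:
drive_tool --pt "1 0 0.08 -0.06 0 0 0" --pt "-1 0 0 0 0 0 0" --pt "-1 0 0 0 0 0 0" --pt "-1 0 0 0 0 0 0" --pt "-1 0 0 0 0 0 0" --pt "-1 0 0 0 0 0 0" --pt "-1 0 0 0 0 0 0" --squeeze 60

```text
clock: 5.1
tool_pos: [501.3, -193.0, 5.1]
eef_rot: [0.0, 0.987, 0.161, 0.0]
wrist_force: [-0.4, 0.6, 3.3]
opening: 33.2
```

The grip holds at 33.2 mm across the head. I'll lift, then carry the key to a point in front of the gap, turned to the mould's yaw.

Request:
drive_tool --pt "-1 0 0 0.4 0 0 0" --pt "-1 0 0 0.7 0 0 0" --pt "-1 0 0 0.7 0 0 0" --pt "-1 0 0 0.7 0 0 0" --pt "-1 0 0.3 0 0 0 -0.01" --pt "-1 -0.11 0.9 0 0 0 -0.01" --pt "-1 -0.11 0.9 0 0 0 -0.01" --pt "-1 -0.11 0.9 0 0 0 -0.01" --pt "-1 -0.11 0.9 0 0 0 -0.01" --pt "-1 -0.11 0.9 0 0 0 -0.01" --pt "-1 -0.11 0.9 0 0 0 -0.01" --pt "-1 -0.11 0.9 0 0 0 -0.0053" --pt "-1 0 0.23 0 0 0 0" --pt "-1 0 0 0 0 0 0" --pt "-1 0 0 0 0 0 0"

```text
clock: 6.98
tool_pos: [470.4, 79.5, 105.0]
eef_rot: [0.0, 0.997, -0.075, -0.0]
wrist_force: [0.7, -0.5, -3.5]
opening: 32.5
```

Run:
```python
from h import *
s=r.sense();print(s["clock"],s["tool_pos"],s["eef_rot"],s["wrist_force"],s["opening"])
w=r.read_camera("wrist");save(w,"pics/w2.png")
```

```text
6.975 [470.38026969  79.48553465 104.95623193] [ 2.24151948e-04  9.97212067e-01 -7.46193144e-02 -4.56669761e-05] [ 0.66945729 -0.51579921 -3.54595885] 32.54476801973587
```

View pics/w2.png

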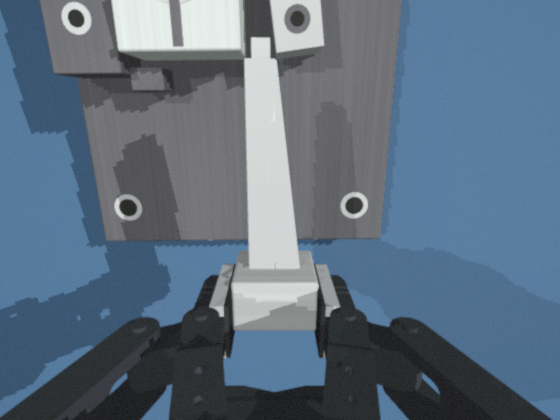

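The key is held straight in the jaws. Its straight side runs (248,265) to (245,60). The plate's front edge runs (105,241) to (381,239), the insert's front right top corner is at (245,52), and the strip's front top corners are at (274,52) and (322,48).

Run:
```python
from h import *
w=r.read_camera("wrist")
s=r.sense();q=s["eef_rot"];tyaw=2*np.arctan2(q[2],q[1])
P=lambda x,y,z:ray(w,x,y,z)[:2]
fl,fr=P(105,241,30),P(381,239,30);d=fl-fr;yp=np.arctan2(-d[0],d[1])
il,ir=P(120,53,66),P(245,52,66);di=il-ir
sl,sr=P(274,52,58),P(322,48,58)
print("tool yaw",tyaw,"plate yaw",yp,np.linalg.norm(d),"ins",np.linalg.norm(di),np.arctan2(-di[0],di[1]),"strip w",np.linalg.norm(sl-sr))
a=-.150
Rm=np.array([[np.cos(a),-np.sin(a)],[np.sin(a),np.cos(a)]])
o=(fl+fr)/2+Rm@[150,0];print("mould origin",o)
M=lambda p:(Rm.T@(p-o)).round(1)
print("ins",M(il),M(ir),"strip",M(sl),M(sr))
kz=s["tool_pos"][2]-5
hl,tl,hr,tr=P(249,262,kz+20),P(246,60,kz+20),P(299,268,kz+20),P(275,60,kz+20)
print("key hl,tl,hr,tr",M(hl),M(tl),M(hr),M(tr),"len",np.linalg.norm(tl-hl),"yaw",np.arctan2(*(tl-hl)[::-1]),"tcp",M(s["tool_pos"][:2]))
```

```text
tool yaw -0.15012732940468634 plate yaw -0.14143218022609494 189.29951451808233 ins 60.460923473727114 -0.1418503112560605 strip w 24.211324269750296
mould origin [610.88419647  79.94667255]
ins [-37.7  53.2] [-37.2  -7.3] strip [-36.2 -21.3] [-34.3 -45.4]
key hl,tl,hr,tr [-122.8  -11.1] [-46.7 -11.7] [-125.5  -31.7] [-46.7 -21.6] len 76.01534533429637 yaw -0.158491448886923 tcp [-138.8  -21.5]
```

Request:
drive_tool --pt "-1 -0.19 0.075 0 0 0 0.001" --pt "-1 0 0 -0.6 0 0 0" --pt "-1 0 0 -0.6 0 0 0" --pt "-1 0 0 -0.35 0 0 0" --pt "-1 0 0 -0.1 0 0 0" --pt "-1 0 0 0 0 0 0" --pt "-1 0 0 0 0 0 0"

```text
clock: 7.95
tool_pos: [463.6, 83.4, 39.9]
eef_rot: [-0.0, 0.997, -0.071, 0.001]
wrist_force: [0.0, 0.7, -4.1]
opening: 33.3
```

Run:
```python
from h import *
s=r.sense();print(s["clock"],s["tool_pos"],s["eef_rot"],s["wrist_force"],s["opening"])
w=r.read_camera("wrist")
im=cv2.cvtColor(w["image"],cv2.COLOR_RGB2BGR);cv2.imwrite("pics/w3.png",im)
cv2.imwrite("pics/w3c.png",cv2.resize(im[0:300,160:400],None,fx=2,fy=2,interpolation=cv2.INTER_CUBIC))
```

```text
7.95 [463.57639712  83.38273692  39.90314083] [-1.07613028e-04  9.97453693e-01 -7.13122565e-02  8.25421051e-04] [ 0.0339262   0.69352442 -4.06227258] 33.257801329586414
```

View pics/w3c.png

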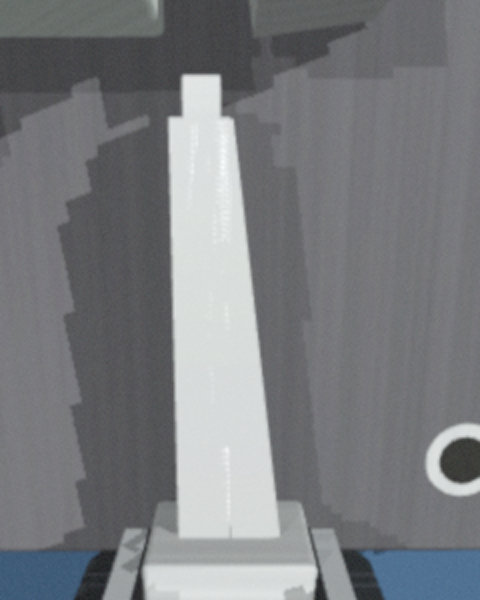

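The crop shows the gap mouth at floor level between the insert corner (163,37) and the strip corner (252,38). The thin end of the key is at (168-234, 118), so it is roughly lined up. I'll compute the offsets.

Run:
```python
from h import *
w=r.read_camera("wrist");s=r.sense();print(s["tool_pos"])
q=s["eef_rot"];a=2*np.arctan2(q[2],q[1])
Rm=np.array([[np.cos(a),-np.sin(a)],[np.sin(a),np.cos(a)]])
M=lambda x,y,z:(Rm.T@(ray(w,160+x/2-.25,y/2-.25,z)[:2]-s["tool_pos"][:2])).round(1)
kz=s["tool_pos"][2]-5
print("yaw",a,"ins corner",M(163,37,30),M(0,37,30),"strip",M(252,38,30))
for p in((168,118),(234,118),(180,536),(279,536)):print("key",M(*p,kz+20))
print("nose",M(182,75,kz+20),M(221,75,kz+20),"plate front",M(0,549,30),M(430,549,30))
```

```text
[463.44835979  83.39262443  39.72403023]
yaw -0.14279296334820318 ins corner [110.1  13.2] [110.   45.4] strip [109.9  -4.4]
key [92.6 10.6]
key [92.6 -0.7]
key [13.4 10.2]
key [ 13.5 -10.2]
nose [99.2  8.1] [99.2  1.5] plate front [-2.7 57. ] [ -2.6 -49.8]
```

Request:
drive_tool --pt "-1 0 0 -0.1 0 0 0" --pt "-1 0 0 0 0 0 0" --pt "-1 0 0 0 0 0 0"

```text
clock: 8.43
tool_pos: [463.0, 83.4, 35.1]
eef_rot: [-0.0, 0.997, -0.071, 0.0]
wrist_force: [1.0, -0.2, -1.0]
opening: 32.8
```

Request:
drive_tool --pt "-1 0.2 -0.029 0 0 0 0" --pt "-1 0.2 -0.029 0 0 0 0" --pt "-1 0.2 -0.029 0 0 0 0" --pt "-1 0.2 -0.029 0 0 0 0" --pt "-1 0 0 0 0 0 0" --pt "-1 0 0 0 0 0 0"

```text
clock: 9.18
tool_pos: [495.3, 78.6, 35.1]
eef_rot: [-0.0, 0.997, -0.071, 0.001]
wrist_force: [1.5, 0.2, 2.9]
opening: 33.0
```

Request:
drive_tool --pt "-1 0.15 -0.021 0.005 0 0 0" --pt "-1 0.15 -0.022 0 0 0 0" --pt "-1 0.15 -0.021 0 0 0 0" --pt "-1 0.15 -0.022 0 0 0 0" --pt "-1 0 0 0 0 0 0" --pt "-1 0 0 0 0 0 0"

```text
clock: 9.93
tool_pos: [519.4, 76.0, 35.2]
eef_rot: [-0.001, 0.997, -0.071, 0.001]
wrist_force: [3.1, 4.6, 1.5]
opening: 32.9
```

The strip is starting to guide the key. I'll release it, back off and push the head's back face with shut fingers, so the key can line itself up.

Request:
drive_tool --pt "0.2 0 0 0 0 0 0" --pt "0.2 0 0 0 0 0 0" --pt "0.2 0 0 0 0 0 0" --pt "0.2 0 0 0.5 0 0 0" --pt "0.2 0 0 0.6 0 0 0" --pt "0.2 -0.43 0.062 0.2 0 0 0" --pt "-1 -0.43 0.062 0 0 0 0" --pt "-1 0 0 -0.3 0 0 0" --pt "-1 0 0 -0.4 0 0 0" --pt "-1 0 0 -0.4 0 0 0" --pt "-1 0 0 0 0 0 0" --pt "-1 0 0 0 0 0 0"

```text
clock: 11.42
tool_pos: [484.4, 80.2, 42.8]
eef_rot: [0.0, 0.997, -0.071, -0.0]
wrist_force: [-0.2, 0.1, 0.8]
opening: 0.0
```

Run:
```python
from h import *
s=r.sense();print(s["clock"],s["tool_pos"],s["eef_rot"],s["wrist_force"],s["opening"])
w=r.read_camera("wrist");save(w,"pics/w4.png")
```

```text
11.425 [484.37835046  80.16996809  42.83544026] [ 4.69820606e-05  9.97451218e-01 -7.13510348e-02 -3.10156750e-04] [-0.18723013  0.05985923  0.82729948] 0.03601350157065752
```

View pics/w4.png

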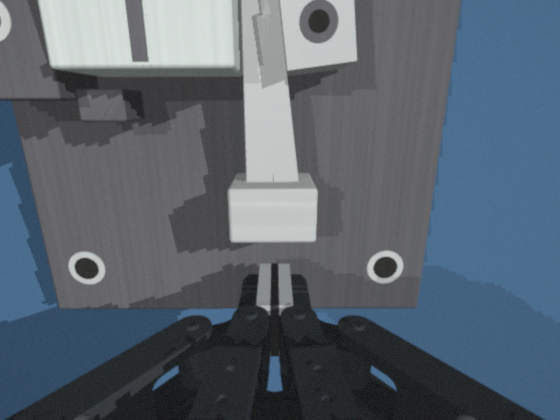

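The key lies flat and straight in the mouth, and the shut fingers stand behind its head, whose back edge is at row 241. Now I'll push while watching the force.

Request:
drive_tool --pt "-1 0.1 -0.014 0 0 0 0" --pt "-1 0.1 -0.014 0 0 0 0" --pt "-1 0.1 -0.014 0 0 0 0" --pt "-1 0.05 -0.007 0 0 0 0" --pt "-1 0.05 -0.007 0 0 0 0" --pt "-1 0 0 0 0 0 0"

```text
clock: 12.22
tool_pos: [500.3, 78.0, 43.0]
eef_rot: [0.0, 0.997, -0.071, -0.0]
wrist_force: [0.1, -0.6, -0.2]
opening: -0.2
```

Request:
drive_tool --pt "-1 0.05 -0.007 0 0 0 0" --pt "-1 0.05 -0.007 0 0 0 0" --pt "-1 0 0 0 0 0 0"

```text
clock: 12.6
tool_pos: [504.5, 77.4, 43.1]
eef_rot: [-0.0, 0.997, -0.071, 0.0]
wrist_force: [-0.2, -0.4, -0.9]
opening: -0.0
```

Request:
drive_tool --pt "-1 0.05 -0.007 0 0 0 0" --pt "-1 0.05 -0.007 0 0 0 0" --pt "-1 0 0 0 0 0 0"

```text
clock: 12.98
tool_pos: [508.5, 76.9, 43.1]
eef_rot: [0.0, 0.997, -0.071, 0.0]
wrist_force: [-0.6, 1.2, -0.0]
opening: 0.2
```

Request:
drive_tool --pt "-1 0.05 -0.007 0 0 0 0" --pt "-1 0.05 -0.007 0 0 0 0" --pt "-1 0 0 0 0 0 0"

```text
clock: 13.35
tool_pos: [512.6, 76.2, 43.1]
eef_rot: [0.0, 0.997, -0.071, 0.0]
wrist_force: [-0.3, 0.8, 0.2]
opening: -0.2
```

Request:
drive_tool --pt "-1 0.05 -0.007 0 0 0 0" --pt "-1 0.05 -0.007 0 0 0 0" --pt "-1 0 0 0 0 0 0"

```text
clock: 13.72
tool_pos: [516.6, 75.7, 43.1]
eef_rot: [0.0, 0.997, -0.071, 0.0]
wrist_force: [-0.9, 0.2, 0.2]
opening: 0.0
```

Request:
drive_tool --pt "-1 0.05 -0.007 0 0 0 0" --pt "-1 0 0 0 0 0 0"

```text
clock: 13.98
tool_pos: [518.5, 75.4, 43.1]
eef_rot: [0.0, 0.997, -0.071, 0.0]
wrist_force: [-1.4, -0.2, -0.5]
opening: 0.1
```

Request:
drive_tool --pt "-1 0.04 -0.0055 0 0 0 0" --pt "-1 0 0 0 0 0 0"

```text
clock: 14.22
tool_pos: [520.1, 75.2, 43.1]
eef_rot: [0.0, 0.997, -0.071, 0.0]
wrist_force: [-0.8, 0.1, -0.6]
opening: -0.1
```

Request:
drive_tool --pt "-1 0.04 -0.0055 0 0 0 0" --pt "-1 0 0 0 0 0 0"

```text
clock: 14.48
tool_pos: [521.7, 75.0, 43.1]
eef_rot: [0.0, 0.997, -0.071, 0.0]
wrist_force: [-0.7, 0.9, -0.1]
opening: -0.1
```

Request:
drive_tool --pt "-1 0.04 -0.0055 0 0 0 0" --pt "-1 0 0 0 0 0 0"

```text
clock: 14.72
tool_pos: [523.3, 74.8, 43.1]
eef_rot: [0.0, 0.997, -0.071, 0.0]
wrist_force: [-0.9, 0.5, -0.2]
opening: -0.2
```

Request:
drive_tool --pt "-1 0.04 -0.0055 0 0 0 0" --pt "-1 0 0 0 0 0 0"

```text
clock: 14.98
tool_pos: [524.9, 74.5, 43.1]
eef_rot: [0.0, 0.997, -0.071, 0.0]
wrist_force: [-0.7, 1.8, -0.2]
opening: -0.2
```

Request:
drive_tool --pt "-1 0.04 -0.0055 0 0 0 0" --pt "-1 0 0 0 0 0 0"

```text
clock: 15.22
tool_pos: [526.5, 74.3, 43.1]
eef_rot: [0.0, 0.997, -0.071, 0.0]
wrist_force: [-1.4, 0.5, 0.4]
opening: 0.2
```

Request:
drive_tool --pt "-1 0.04 -0.0055 0 0 0 0" --pt "-1 0 0 0 0 0 0"

```text
clock: 15.48
tool_pos: [526.9, 74.3, 42.8]
eef_rot: [0.0, 0.997, -0.071, -0.001]
wrist_force: [-6.4, 1.5, 4.2]
opening: 0.2
```

Request:
drive_tool --pt "-1 0.03 -0.004 0 0 0 0" --pt "-1 0 0 0 0 0 0"

```text
clock: 15.72
tool_pos: [526.9, 74.2, 42.4]
eef_rot: [0.0, 0.997, -0.071, -0.002]
wrist_force: [-12.4, 2.8, 6.3]
opening: 0.1
```

Request:
drive_tool --pt "-1 0.012 -0.0016 0.006 0 0 0" --pt "-1 0 0 0 0 0 0" --pt "-1 0 0 0 0 0 0"

```text
clock: 16.1
tool_pos: [526.9, 74.2, 42.4]
eef_rot: [0.0, 0.997, -0.071, -0.003]
wrist_force: [-13.2, 2.3, 6.5]
opening: 0.0
```

Request:
drive_tool --pt "-1 0.01 -0.0014 0 0 0 0" --pt "-1 0 0 0 0 0 0" --pt "-1 0 0 0 0 0 0"

```text
clock: 16.48
tool_pos: [527.0, 74.2, 42.4]
eef_rot: [0.0, 0.997, -0.071, -0.003]
wrist_force: [-14.7, 2.5, 7.3]
opening: 0.3
```

Run:
```python
from h import *
s=r.sense();print(s["clock"],s["tool_pos"],s["wrist_force"],s["ft_torque"])
w=r.read_camera("wrist");im=cv2.cvtColor(w["image"],cv2.COLOR_RGB2BGR)
cv2.imwrite("pics/w5.png",cv2.resize(im[0:290,0:400],None,fx=2,fy=2,interpolation=cv2.INTER_CUBIC))
```

```text
16.475 [526.96742828  74.18601334  42.36241516] [-14.65876875   2.48663523   7.32370982] [ 0.3548003   2.22245367 -0.01408539]
```

View pics/w5.png

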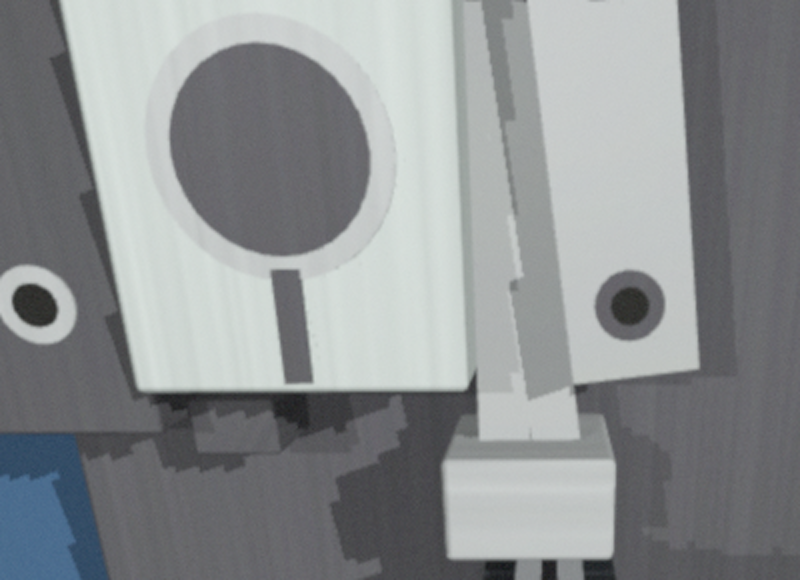

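The key is flush against insert and strip, parallel to them, and the push holds at about 14.9 N with no more travel. I'll back off, then push lightly again to check it has not sprung back.

Request:
drive_tool --pt "-1 -0.05 0.007 0 0 0 0" --pt "-1 -0.1 0.014 0 0 0 0" --pt "-1 -0.2 0.028 0 0 0 0" --pt "-1 0 0 0 0 0 0" --pt "-1 0 0 0 0 0 0"

```text
clock: 17.15
tool_pos: [516.3, 75.8, 43.6]
eef_rot: [-0.0, 0.997, -0.071, 0.0]
wrist_force: [0.4, 0.0, 0.5]
opening: -0.1
```

Request:
drive_tool --pt "-1 0.14 -0.02 0 0 0 0" --pt "-1 0.08 -0.011 0 0 0 0" --pt "-1 0.08 -0.011 0 0 0 0" --pt "-1 0 0 0 0 0 0" --pt "-1 0 0 0 0 0 0"

```text
clock: 17.77
tool_pos: [527.0, 74.3, 42.8]
eef_rot: [0.0, 0.997, -0.071, -0.001]
wrist_force: [-5.9, 0.5, 1.6]
opening: 0.1
```

Request:
drive_tool --pt "-1 0.03 -0.004 0 0 0 0" --pt "-1 0.02 -0.003 0 0 0 0" --pt "-1 0 0 0 0 0 0" --pt "-1 0 0 0 0 0 0"

```text
clock: 18.27
tool_pos: [527.0, 74.3, 42.1]
eef_rot: [0.0, 0.997, -0.071, -0.003]
wrist_force: [-13.3, 2.6, 5.0]
opening: 0.1
```

Request:
drive_tool --pt "-1 0.015 -0.002 0 0 0 0" --pt "-1 0 0 0 0 0 0" --pt "-1 0 0 0 0 0 0"

```text
clock: 18.65
tool_pos: [527.0, 74.3, 41.9]
eef_rot: [0.0, 0.997, -0.071, -0.004]
wrist_force: [-15.7, 2.9, 8.7]
opening: -0.3
```

Request:
drive_tool --pt "-1 -0.05 0.007 0 0 0 0" --pt "-1 -0.15 0.021 0 0 0 0" --pt "-1 -0.4 0.055 0 0 0 0" --pt "-1 -0.4 0.055 0.3 0 0 0" --pt "-1 0 0 0.9 0 0 0" --pt "-1 0 0 0.9 0 0 0" --pt "-1 0 0 0.9 0 0 0" --pt "-1 0 0 0.9 0 0 0" --pt "-1 0.5 0 0 0 0 0" --pt "-1 0.9 0 0 0 0 0" --pt "-1 0 0 0 0 0 0" --pt "-1 0 0 0 0 0 0"

```text
clock: 20.15
tool_pos: [546.3, 79.2, 199.2]
eef_rot: [0.0, 0.997, -0.071, -0.0]
wrist_force: [-0.2, 1.1, -0.2]
opening: 0.2
```

Run:
```python
from h import *
s=r.sense();print(s["clock"],s["tool_pos"],s["wrist_force"])
w=r.read_camera("wrist");im=cv2.cvtColor(w["image"],cv2.COLOR_RGB2BGR);cv2.imwrite("pics/w6f.png",im)
cv2.imwrite("pics/w6.png",cv2.resize(im[0:290,100:400],None,fx=2,fy=2,interpolation=cv2.INTER_CUBIC))
```

```text
20.15 [546.29919896  79.24891622 199.21526763] [-0.21347642  1.13130653 -0.23366555]
```

View pics/w6.png

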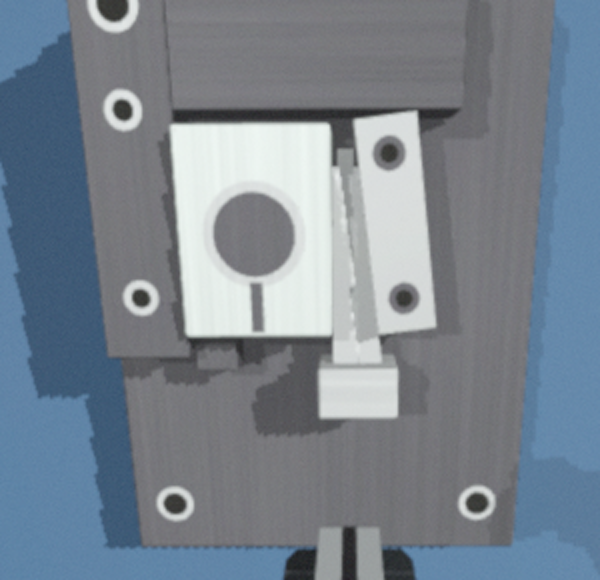

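The view shows the key fully home between insert and strip, with its nose at (345,155). The insert's left edge is on the wall and the fingers are clear. I'm handing in.

```bash
python3 -c "
from bench import r
print(r.hand_in(), r.sense()['clock'])"
```

```text
the job is handed in; nothing more can be done
the job is handed in; nothing more can be done
```

The key is driven in and tight, the fingers are clear of everything, and I handed the job in at about 20 s of the 58 s allowed. The hand-in reports no verdict.

- **What I did:** I gripped the key by its head, laid it flat on the plate and slid it thin end first into the gap. I then let go and pushed on the back of the head with shut fingers.
- **Tightness:** The resistance stayed around 1 N, then rose steeply to about 14.9 N over the last 0.5 mm or so. I backed off and pushed again, to about 16 N. The key had not moved back (fingertip x was 527.0 mm both times) and went no further.
- **Last picture:** The key is straight and sits against both the insert and the strip. The insert appears to be against the abutment wall, and the wrist force is about zero with the arm clear.
- **Not confirmed:** I could not measure the force between key and insert after release; that it stays above 12 N is only implied by the pushes. While pushing, there was also an upward force of up to 9 N on the fingertips, which I put down to the hand tilting slightly. I did not re-check the other bench items at the end; the arm never worked close to them.
- **Over-count:** I viewed 10 pictures, which is the full budget.

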